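# Pedal-stop slide track: set the overhang of a weld fixture plate and hold it

### The job

Press the spring pedal of the slide track right down so that the end stop drops, then slide the weld fixture plate by its handle along the rails and out over their end until its front edge is level with the pointer on the length gauge. Out there it is past its balance and its bracket is about to be tacked from underneath, so finish while still holding it flat and still on the rails, without letting go. Keep it down on the rails all the way, and leave the pointer and everything else on the table alone.

Things in the scene. Friction and masses are not known exactly. Their poses are not given: they have to be found in the camera images.
- track: Bolted slide track: two blue steel rails with slippery black slide strips, 345 mm long, 132 mm wide; slide surface 70 mm above the table, rails 27 to 59 mm either side of the middle, open gap between, outside lips 4 mm above the surface (118 mm apart). Origin on the table under the middle of the rails' outer end (where the plate runs out); x outward along the rails, y to the pedal's side, z up.
- stop (a joint): End stop: steel plate 44 mm wide, 8 mm thick, between the rails, 16 mm inside their end. 0 m: up, 16 mm above the slide surface, blocking the plate; 0.020 m: dropped, 4 mm below it. A catch on the pedal's shaft holds it up; once the pedal is pressed past about two thirds it falls by its own weight and stays down.
- pedal (a joint): Pedal: treadle plate 70 x 155 mm with ribbed black rubber, along the track's x, its middle 125 mm to the track's +y; hinged 35 mm inside the rails' end, 20 mm above the table, the free end outward and raised. 0 rad: up, as it starts; 0.32: level, at its stop. A spring returns it when let go: at the pad point about 5 N to start, 12 N at the stop.
- pedal_pad (a point): Point on the pedal's rubber top where it is pressed, mid-width, 115 mm from the hinge and 40 mm from the free end; about 64 mm above the table with the pedal up, 28 mm with it at its stop.
- fixture: Weld fixture plate, aluminium, 260 x 110 x 8 mm, 0.6 to 1 kg in all, on the rails behind the stop. From front to rear: steel U bracket over a window, toggle clamp (to 67 mm above the underside), black bow handle. Origin: middle of its underside; x to its front edge (130 mm ahead, goes outward), z up. Centre of mass within 10 mm of the origin: past half overhang it tips unless its rear is held.
- front_edge (a point): Middle of the plate's front edge, on the plate's top face: 130 mm ahead of the plate's origin, 8 mm above its underside.
- handle (a point): Middle of the handle's crossbar: round steel bar 10 mm thick, 76 mm between its posts, running across the plate (its y), 102 mm behind the plate's origin, 28 mm from the rear edge, axis 34 mm above the plate's top. Clear for 60 mm before and behind.
- pointer (a point): Tip of the pointer, a stepped steel blade 2 mm wide at the tip, on the small cursor block with a thumbscrew, clamped to the length gauge (10 mm square bar on the track's -y side, to 225 mm past the rails' end). Marks where the front edge shall stand, 145 to 180 mm past the rails' end. Axes as the track's. Tip 67 mm from the track's middle, 12 mm beside the plate's path, 80 mm above the table.
- spare_bracket: Bystander, leave alone: loose steel U-channel bracket, 80 x 46 x 40 mm, standing on the table under the space where the plate will overhang. Origin: on its underside
- magnet_square: Bystander, leave alone: grey triangular magnetic welding square lying flat, 100 mm, 18 mm thick, on the table beside the track. Origin: on its underside
- spanner: Bystander, leave alone: steel open spanner lying on the table beyond the gauge. Origin: on its underside
- hammer: Bystander, leave alone: hammer lying on the table to the right. Origin: on its underside
- disc: Bystander, leave alone: brown grinding disc, 125 mm across, 6 mm thick, lying flat at the left. Origin: middle of its underside
- red_bin: Bystander, leave alone: red open plastic bin, 160 x 100 x 75 mm, at the far left. Origin: middle of its underside
- f_clamp: Bystander, leave alone: steel F-clamp with a wooden handle, 220 mm long, lying at the near right. Origin: on its underside

How it is judged (in metres and radians):
On the way, in this order (a step that is already met when the one before it is completed fails the run):
1. the pedal is pressed to its stop (last 0.04 rad) and the end stop has dropped, with the plate still behind it (value of joint pedal above 0.28 rad and value of joint stop above 0.016 m and x of front_edge in the frame of track below -0.008 m), for 0.2 s.
2. the plate has been slid out over the rails' end by more than 60 mm, lying on the rails (x of front_edge in the frame of track above 0.06 m and angle between fixture's own z axis and vertical below 0.05 rad and z of fixture in the frame of track below 0.078 m), for 0.1 s.
At the end, for the whole second after the job is handed in: Front edge within 5 mm of the pointer along the track; plate flat (1.7 deg, 5 mm), straight (12 mm, 3.4 deg) and pressing on the rails, at rest, held by the fingers (over 1 N) and carried by no bystander; end stop down (x of front_edge in the frame of pointer between -0.005 and 0.005 m and angle between fixture's own z axis and vertical below 0.03 rad and z of fixture in the frame of track between 0.065 and 0.0745 m and y of fixture in the frame of track between -0.012 and 0.012 m and angle between the x axis of fixture and the x axis of track, either way round below 0.06 rad and value of joint stop above 0.016 m and contact force between the fingers and fixture above 1 N and contact force between fixture and track above 1 N and contact force between fixture and spare_bracket below 0.2 N and contact force between fixture and magnet_square below 0.2 N and contact force between fixture and spanner below 0.2 N and contact force between fixture and hammer below 0.2 N and contact force between fixture and disc below 0.2 N and contact force between fixture and red_bin below 0.2 N and contact force between fixture and f_clamp below 0.2 N and linear speed of fixture below 0.02 m/s and angular speed of fixture below 0.1 rad/s); the arm keeps its last pose, push and grip.
It fails at once if the plate is lifted more than 15 mm off the rails (z of fixture in the frame of track above 0.085 m).
It fails at once if the plate tips by more than 9 degrees (angle between fixture's own z axis and vertical above 0.16 rad).
It fails at once if the pointer is knocked off its setting (4 mm) (distance of pointer from where it was at the start of the episode above 0.004 m).
It fails at once if another thing on the table is moved more than 30 mm (distance of any of spare_bracket, magnet_square, spanner, hammer, disc, red_bin, f_clamp from where it was at the start of the episode above 0.03 m).
It also fails if it takes over 53 s, if anything falls off the work surface, if the arm or the gripper's body presses on something with over 40 N, if the wrist force passes 120 N, or if a joint passes its speed limit or range.

### The arm

A 7-joint arm with a two-finger parallel gripper is mounted at the origin on the work surface. World frame = base frame: x ahead of the robot, y to its left, z up, the work surface at z = 0. Lengths are in mm, angles in rad, forces in N, time in s.
With the tool pointing down it reaches from about 400 to 875 mm from the base axis. Payload 4.4 kg.
Tool frame: the origin (TCP) lies midway between the tips of the shut fingers; the grasp point (between the pads) lies ctrl.grip_depth behind it (ctrl.grip_depth is the distance from the TCP to the grasp point, in mm); z points along the fingers, y is the line along which they close (so a half turn about z gives the same grasp; the last joint's range is limited). The gripper opens to 85 mm and grips with 20 to 120 N. Pads are 22 mm wide; open, the fingers measure 114 mm over their backs; the gripper's body (76 mm by 85 mm) begins 54 mm behind the grasp point. The pads swing forward as they close: fully open they stand 13 mm farther back than shut.
Start: joints at [-1.333, 0.628, 0.038, 1.517, -0.027, 0.996, -0.02], TCP at [194.422, 620.256, 231.313] pointing down, gripper open.
Joint ranges: [-3.06, 3.06], [-0.37, 2.12], [-1.25, 1.32], [0.18, 2.47], [-1.1, 4.24], [0.23, 1.98], [-2.94, 2.94]. Speed limits (rad/s): [2.57, 2.57, 3.14, 3.14, 3.14, 3.14, 3.14].

### API

Orientations are given as [roll, pitch, yaw] about the fixed x, y, z axes, in that order (R = Rz(yaw) Ry(pitch) Rx(roll)).
In Python, from cell import ctrl gives the robot as it stands.
- The arm moves only by the tool carry_out, never from a script. Its argument "deltas" is one flat list of numbers, 7 for each row, row after row: the turn, a rotation vector about the tool's x, y, z in degrees, then the shift along the tool's x, y, z in m, then the closure, from -1 (fully open) to 1 (shut). In form: [wx, wy, wz, dx, dy, dz, claw, wx, wy, wz, dx, dy, dz, claw, ...]. A call has 1 to 12 rows; each row shifts and turns the commanded pose from where the row before left it, along the tool's axes as they then stand; what a row does not reach is not made up. A row lasts 1/8 s, in which the tool goes at most 62.5 mm and 10.7 degrees, less where a joint would pass 70% of its speed; a pose out of reach is approached as far as the arm can. A call with a gripper value outside its range is refused whole. The fingers move at their own pace and stop on an object; the grip force is fixed at half the most. Time passes only in rows, so rows that do not move let the fingers close. It gives the time, the measured TCP pose, the force, the opening and the grip force at its end, in the units of the state.
- ctrl.read_state(): the state, without advancing time (a new reading comes with each control period).
- ctrl.get_image(name): name is "side" or "top" or "wrist"; returns the picture (384x512x3 uint8, red, green, blue); there is no depth.
- ctrl.calibration(name): a dict with "mtx" (3x3 intrinsics, pixels), "R" (3x3) and "t" (3): a world point X has camera coordinates R X + t. Camera axes: x right, y down, z forward; pixel columns grow to the right and rows downward; lengths in mm; the calibration is good to about 2 mm. A picture is of the moment at which its call begins: read the wrist's pose just before it. calibration takes no time and is no camera call; for the wrist camera it gives the pose at the moment of the call.
- ctrl.finish_job(): hands the job in; it is judged then, once.
The state is a dict: "clock": time; "qpos": joint angles; "qd": joint speeds; "tau": joint torques, N m; "eef_pos": TCP position; "tool_rot": TCP orientation; "force": force on the tool from outside, world axes, zero at the start; "torque": the same for the moment, N m; "width": finger opening in mm; "gripper_force": force on a finger pad.
Only numpy, scipy, OpenCV 4.12 (cv2) and the standard library are available. Lean on these libraries where they do the work, as an engineer would, in place of code of your own. Each camera call takes 0.05 s, during which the arm holds its last target. There are 200 camera calls.

## Working session

There is one attempt and no reset: what is moved stays moved. The work goes in short steps, Python scripts to look and compute and a tool call to move; the robot and the scene stay as the last step left them, time stands still between calls to the robot, and variables do not carry over. Pictures are saved under pics/ and viewed, at most 10 in all, crops included, and the job is handed in when it is done.

Besides the shell and the picture viewer there is one more tool, called after "Emit:" as name(argument=value, ...) on one line, values as JSON. carry_out: Moves the arm, as the interface text tells. Its arguments: {"type":"object","properties":{"deltas":{"type":"array"}},"required":["deltas"]}

```bash
ls; mkdir -p pics; python3 - <<'E'
from cell import ctrl
import cv2
s=ctrl.read_state();print(s,ctrl.grip_depth)
for n in("top","side"):
    im=ctrl.get_image(n);cv2.imwrite(f"pics/{n}0.png",im[:,:,::-1]);c=ctrl.calibration(n);print(n,c)
E
```

```text
pics
{'clock': 0.0, 'qpos': array([-1.33280811,  0.62936373,  0.0383979 ,  1.51838492, -0.02700701,
        0.99632887, -0.01999967]), 'qd': array([-0.0012831 , -0.00044909, -0.00186001, -0.00021034,  0.00066326,
        0.00260664, -0.00058902]), 'tau': array([-3.01923328e-04, -5.63393748e+01,  1.22581903e+00, -1.93446708e+01,
        1.08333942e-02,  1.02764368e-02,  1.00062508e-05]), 'eef_pos': array([194.19182366, 619.63503742, 230.37149016]), 'tool_rot': array([-3.13962420e+00, -4.23977623e-06,  2.83783620e+00]), 'force': array([-0.44131876, -0.20350103,  0.21748279]), 'torque': array([-0.01630843,  0.00102173,  0.017641  ]), 'gripper_force': 0.0, 'width': 85.24656484626551} 18.700000000000003
top {'mtx': array([[436.2079235 ,   0.        , 250.42032704],
       [  0.        , 436.2079235 , 199.28611753],
       [  0.        ,   0.        ,   1.        ]]), 'R': array([[ 0.01449862, -0.99976575, -0.01606944],
       [-0.99257321, -0.01244929, -0.12101005],
       [ 0.12078165,  0.01770458, -0.9925212 ]]), 't': array([  52.54219046,  590.59664281, 1494.75867205])}
side {'mtx': array([[495.47151194,   0.        , 256.1207378 ],
       [  0.        , 495.47151194, 189.9812962 ],
       [  0.        ,   0.        ,   1.        ]]), 'R': array([[ 0.83162458, -0.55505278,  0.01780332],
       [-0.29106052, -0.46294459, -0.83723717],
       [ 0.47295277,  0.69108517, -0.54655005]]), 't': array([-453.66965225,  267.10093309, 1384.77744583])}
```

View pics/top0.png

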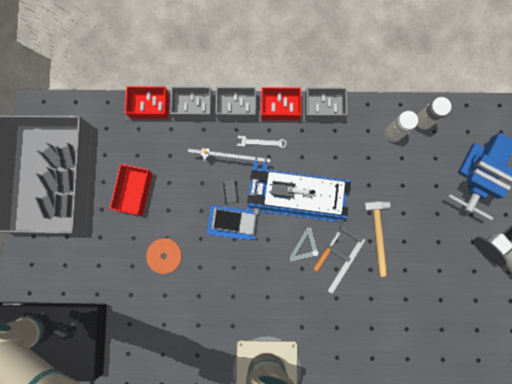

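View pics/side0.png

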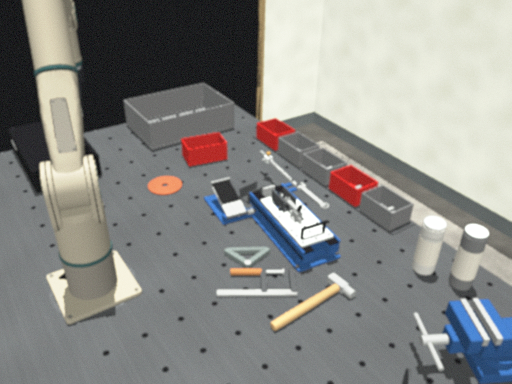

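```bash
python3 - <<'E'
import cv2
a=cv2.imread("pics/top0.png")[140:250,180:360];cv2.imwrite("pics/topc.png",cv2.resize(a,None,fx=4.4,fy=4.4,interpolation=cv2.INTER_CUBIC))
a=cv2.imread("pics/side0.png")[140:275,200:345];cv2.imwrite("pics/sidec.png",cv2.resize(a,None,fx=4.4,fy=4.4,interpolation=cv2.INTER_CUBIC))
E
```

```text
(no output)
```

View pics/topc.png

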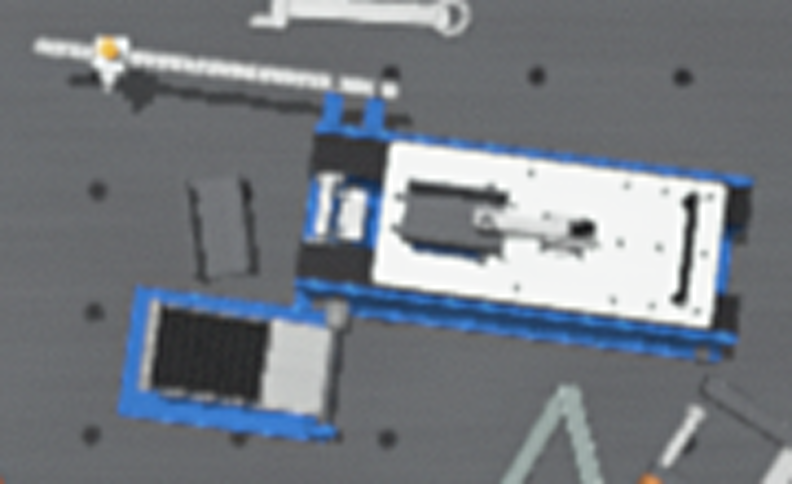

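View pics/sidec.png

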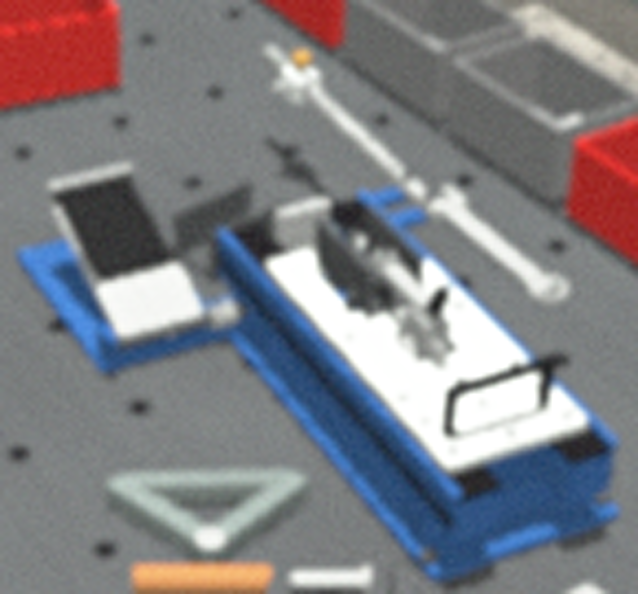

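```bash
cat > h.py <<'E'
import numpy as np,cv2
from cell import ctrl
def ray(n,uv,z,c=None):
    c=c or ctrl.calibration(n);d=c["R"].T@np.linalg.solve(c["mtx"],[*uv,1]);o=-c["R"].T@c["t"]
    return o+d*(z-o[2])/d[2]
def proj(n,X,c=None):
    c=c or ctrl.calibration(n);p=c["mtx"]@(c["R"]@np.asarray(X,float)+c["t"]);return p[:2]/p[2]
E
python3 - <<'E'
from h import *
np.set_printoptions(precision=1,suppress=True)
T=lambda p:((np.array(p)+.5)/4.4-.5)+[180,140]
im=cv2.imread("pics/top0.png")
m=np.uint8(im.min(2)>200);m[:,:180]=0;m[:160]=0;m[:,360:]=0;m[225:]=0
n,l,st,_=cv2.connectedComponentsWithStats(m);k=1+st[1:,4].argmax()
p=np.argwhere(l==k)[:,::-1].astype(np.float32)
W=np.array([ray("top",q,78)[:2] for q in p],np.float32);r=cv2.minAreaRect(W);print(r,cv2.boxPoints(r))
for nm,q,z in [("endFar",(313,137),74),("endNear",(297,283),74),("rearFar",(750,180),74),("rearNear",(737,345),74),("tip",(108,90),80),("h1",(692,197),112),("h2",(680,300),112),("handmid",(686,248),112),
  ("pedfree1",(155,302),75),("pedfree2",(143,388),75),("hinge",(335,320),20),("gauge1",(40,45),80),("gauge2",(390,90),80)]:
    print(nm,ray("top",T(q),z))
E
```

```text
((609.8465576171875, -124.14401245117188), (259.8704833984375, 110.26585388183594), 83.08133697509766) [[ 539.5 -246.5]
 [ 648.9 -259.8]
 [ 680.2   -1.8]
 [ 570.8   11.5]]
endFar [684.4  60.2  74. ]
endNear [569.1  70.9  74. ]
rearFar [ 654.3 -280.8   74. ]
rearNear [ 525.3 -269.2   74. ]
tip [718.9 221.5  80. ]
h1 [ 634.3 -228.8  112. ]
h2 [ 555.7 -219.   112. ]
handmid [ 595.3 -223.9  112. ]
pedfree1 [552.7 180.9  75. ]
pedfree2 [485.9 188.6  75. ]
hinge [545.6  41.3  20. ]
gauge1 [754.4 276.1  80. ]
gauge2 [721.4   0.3  80. ]
```

Emit:
carry_out(deltas=[0,0,-10.5,0,0,0,1,0,0,0,-0.0377,-0.0428,0,1,0,0,0,-0.0377,-0.0428,0,1,0,0,0,-0.0377,-0.0428,0.01,1,0,0,0,-0.0377,-0.0428,0.01,1,0,0,0,-0.0377,-0.0428,0.01,1,0,0,0,-0.0377,-0.0428,0.01,1,0,0,0,-0.0377,-0.0428,0.01,1,0,0,0,-0.0377,-0.0428,0.01,1,0,0,0,-0.0377,-0.0428,0.01,1,0,0,0,-0.0377,-0.0428,0.01,1,0,0,0,0,0,0,1])

```text
clock: 1.6
eef_pos: [519.3, 143.8, 150.3]
tool_rot: [-3.138, 0.0, 3.011]
force: [-0.1, -0.0, 0.3]
width: 0.0
gripper_force: 0.0
```

Emit:
carry_out(deltas=[0,0,0,0.003,0.005,0.02,1,0,0,0,0,0,0.02,1,0,0,0,0,0,0.02,1,0,0,0,0,0,0.015,1,0,0,0,0,0,0.01,1,0,0,0,0,0.002,0.01,1,0,0,0,0,0.002,0.01,1,0,0,0,0,0.002,0.01,1,0,0,0,0,0.002,0.01,1,0,0,0,0,0,0,1,0,0,0,0,0,0,1])

```text
clock: 2.98
eef_pos: [515.6, 164.1, 27.9]
tool_rot: [3.141, 0.0, 3.022]
force: [-4.6, -0.3, 14.6]
width: 0.2
gripper_force: 7.4
```

Emit:
carry_out(deltas=[0,0,0,0,0,0.003,1,0,0,0,0,0,0,1,0,0,0,0,0,0,1,0,0,0,0,0,0,1])

```text
clock: 3.48
eef_pos: [515.7, 164.1, 27.2]
tool_rot: [3.14, 0.001, 3.021]
force: [-8.8, -1.5, 37.4]
width: -0.1
gripper_force: 18.7
```

```bash
python3 - <<'E'
from h import *
a=ctrl.get_image("side")[:,:,::-1][140:275,200:345]
b=ctrl.get_image("top")[:,:,::-1][140:250,180:360]
f=lambda a,s:cv2.resize(a,None,fx=s,fy=s,interpolation=cv2.INTER_CUBIC)
A=f(a,3);B=f(b,A.shape[0]/110*.6)
o=np.zeros((A.shape[0],A.shape[1]+B.shape[1],3),np.uint8)
o[:,:A.shape[1]]=A;o[:B.shape[0],A.shape[1]:]=B
cv2.imwrite("pics/press.png",o);print(o.shape)
E
```

```text
(405, 833, 3)
```

View pics/press.png

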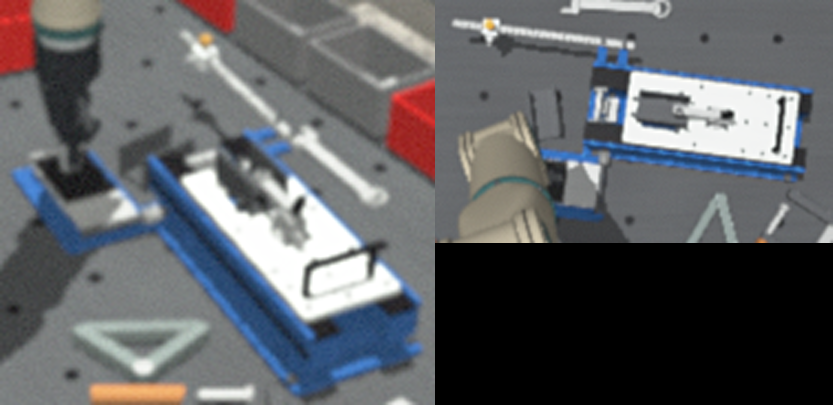

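The picture shows the pedal level (side crop around 90,190) and the end stop sunk between the rails at (200,158). The press worked, so I'm lifting off and going to the handle.

Emit:
carry_out(deltas=[0,0,0,0,0,-0.04,1,0,0,0,0,0,-0.06,1,0,0,0,0,0,-0.06,1,0,0,0,-0.016,-0.047,0,-1,0,0,0,-0.016,-0.047,0,-1,0,0,0,-0.016,-0.047,0,-1,0,0,0,-0.016,-0.047,0,-1,0,0,0,-0.016,-0.047,0,-1,0,0,0,-0.016,-0.047,0,-1,0,0,0,-0.016,-0.047,0,-1,0,0,0,-0.016,-0.047,0,-1,0,0,0,0,0,0,-1])

```text
clock: 5.08
eef_pos: [597.1, -231.7, 183.1]
tool_rot: [-3.138, 0.001, 3.013]
force: [-0.5, 0.8, -0.2]
width: 85.3
gripper_force: 0.0
```

```bash
python3 - <<'E'
from h import *
np.set_printoptions(precision=1,suppress=True)
s=ctrl.read_state();c=ctrl.calibration("wrist");im=ctrl.get_image("wrist")
cv2.imwrite("pics/w1.png",im[:,:,::-1]);print(s["eef_pos"],s["tool_rot"],c)
for X in [(597.6,-225.4,112),(594,-253,78),(539.5,-246.5,78),(648.9,-259.8,78)]:print(proj("wrist",X,c))
E
```

```text
[ 597.1 -231.7  183.1] [-3.1  0.   3. ] {'mtx': array([[327.4,   0. , 252.9],
       [  0. , 327.4, 194.4],
       [  0. ,   0. ,   1. ]]), 'R': array([[ 0.1,  1. , -0. ],
       [ 0.9, -0.1,  0.3],
       [ 0.3, -0. , -1. ]]), 't': array([ 155.2, -617.6,  146.3])}
[263.8 207.2]
[227.3 192.6]
[224.9 121.6]
[229.2 255.6]
```

View pics/w1.png

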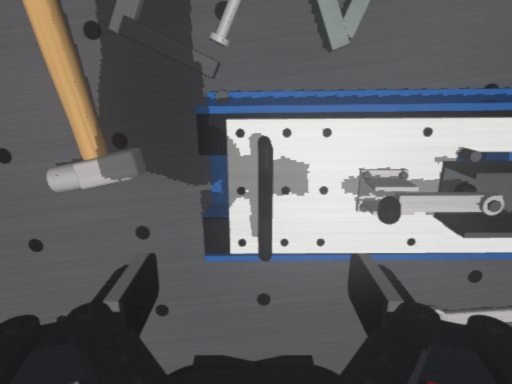

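The wrist view shows the bar at u≈265, v 138–258, and the plate's rear corners at (228,120) and (230,253). Both agree with the prediction to within 1–2 mm. I'll descend next.

Emit:
carry_out(deltas=[0,0,0,0.002,0.006,0.02,-1,0,0,0,0,0,0.02,-1,0,0,0,0,0,0,-1,0,0,0,0,0,0,-1])

```text
clock: 5.62
eef_pos: [597.0, -218.3, 144.0]
tool_rot: [3.141, 0.001, 3.022]
force: [-0.1, 0.3, 0.5]
width: 85.6
gripper_force: 0.0
```

Emit:
carry_out(deltas=[0,0,0,0.001,-0.006,0,-1,0,0,0,0,0,0.02,-1,0,0,0,0,0,0.02,-1,0,0,0,0,0,0.009,-1,0,0,0,0,0,0,-1,0,0,0,0,0,0,-1])

```text
clock: 6.38
eef_pos: [595.3, -225.4, 95.2]
tool_rot: [-3.141, 0.001, 3.021]
force: [-0.4, -0.4, -0.1]
width: 85.6
gripper_force: 0.0
```

Emit:
carry_out(deltas=[0,0,0,0,0,0,-0.3,0,0,0,0,0,0,0.3,0,0,0,0,0,0,1,0,0,0,0,0,0,1,0,0,0,0,0,0,1,0,0,0,0,0,0,1,0,0,0,0,0,0,1,0,0,0,0,0,0,1])

```text
clock: 7.38
eef_pos: [594.7, -224.7, 94.4]
tool_rot: [3.141, 0.0, 3.021]
force: [-1.5, 1.0, 4.2]
width: 7.9
gripper_force: 58.5
```

Emit:
carry_out(deltas=[0,0,0,0,0.004,0.001,1,0,0,0,0,0.008,0,1,0,0,0,0,0.01,0,1,0,0,0,0,0.01,0,1,0,0,0,0,0.01,0,1,0,0,0,0,0.01,0,1,0,0,0,0,0.01,0,1,0,0,0,0,0.01,0,1,0,0,0,0,0.01,0,1,0,0,0,0,0.008,0,1,0,0,0,0,0,0,1])

```text
clock: 8.75
eef_pos: [606.7, -137.7, 94.4]
tool_rot: [-3.139, 0.003, 3.02]
force: [-0.4, -2.4, 7.2]
width: 7.6
gripper_force: 59.1
```

Emit:
carry_out(deltas=[0,0,0,0,0.006,0,1,0,0,0,0,0.01,0,1,0,0,0,0,0.01,0,1,0,0,0,0,0.01,0,1,0,0,0,0,0.01,0,1,0,0,0,0,0.01,0,1,0,0,0,0,0.01,0,1,0,0,0,0,0.01,0,1,0,0,0,0,0.01,0,1,0,0,0,0,0.01,0,1,0,0,0,0,0.008,0,1,0,0,0,0,0,0,1])

```text
clock: 10.25
eef_pos: [619.4, -34.5, 94.4]
tool_rot: [-3.139, 0.003, 3.02]
force: [-0.8, -2.8, 6.7]
width: 7.7
gripper_force: 59.2
```

Emit:
carry_out(deltas=[0,0,0,0,0,0,1,0,0,0,0,0,0,1])

```text
clock: 10.5
eef_pos: [619.4, -34.5, 94.4]
tool_rot: [-3.14, 0.003, 3.02]
force: [-0.3, -3.2, 7.7]
width: 7.9
gripper_force: 59.2
```

```bash
python3 - <<'E'
from h import *
a=ctrl.get_image("top")[:,:,::-1];cv2.imwrite("pics/top2.png",a);b=ctrl.get_image("side")[:,:,::-1];cv2.imwrite("pics/side2.png",b)
f=lambda a,s:cv2.resize(a,None,fx=s,fy=s,interpolation=cv2.INTER_CUBIC)
o=np.zeros((600,640,3),np.uint8);o[:320]=f(a[145:225,180:340],4);o[320:600,:560]=f(b[145:215,220:360],4)
cv2.imwrite("pics/c2.png",o)
E
```

```text
(no output)
```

View pics/c2.png

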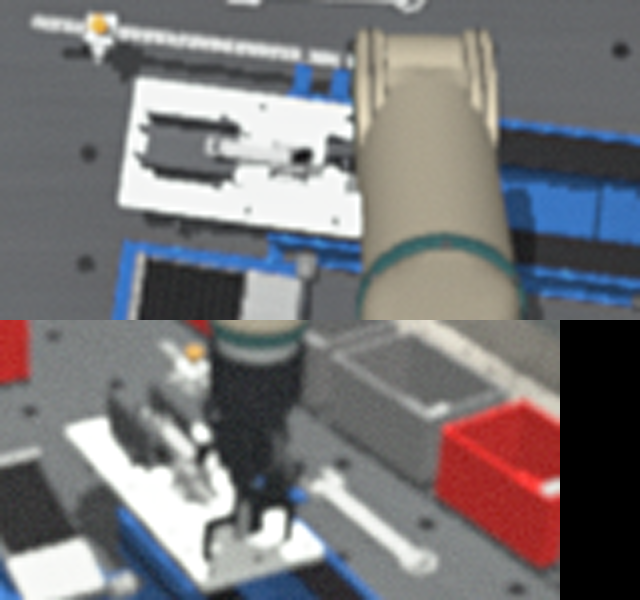

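```bash
cat > m.py <<'E'
from h import *
import sys
np.set_printoptions(precision=1,suppress=True)
def meas(f):
    im=cv2.imread(f);g=im.min(2).astype(float);c=ctrl.calibration("top")
    P=[]
    for v in range(168,194):   # leftmost crossing to white
        row=g[v,200:228];k=np.argmax(row>150)
        if row[k]>150 and k>0: P.append(ray("top",(200+k-1+(150-row[k-1])/(row[k]-row[k-1]),v),78,c)[:2])
    P=np.array(P);vx,vy,x0,y0=cv2.fitLine(P.astype(np.float32),cv2.DIST_HUBER,0,.01,.01).ravel()
    if vx<0:vx,vy=-vx,-vy
    n=np.array([-vy,vx]);print("edge normal",n,"edge pts",P[0],P[-1])
    return n,np.array([x0,y0]),g
n,p,g=meas(sys.argv[1])
print(g[152:166,196:214].astype(int))
c=ctrl.calibration("top")
for q in [(204.3,160.0)]+[eval(a) for a in sys.argv[2:]]:
    t=ray("top",q,80,c)[:2];print(q,t,"remaining",n@(t-p))
E
python3 m.py pics/top2.png; python3 - <<'E'
from h import *
g=cv2.imread("pics/top0.png").min(2);print(g[152:166,196:214])
E
```

```text
edge normal [0.1 1. ] edge pts [691.8 191.7] [604.7 202.1]
[[192 201 201 208 204 188 201 147  88  73  92 152 190 191 213 218 203 199]
 [126 134 140 154 171 206 243 220 154 125 133 156 163 181 214 227 215 224]
 [ 97 102 104 110 140 203 243 242 226 215 209 194 144 145 180 190 175 201]
 [102 103 101  99 107 140 191 225 231 239 239 223 141  98 110 113 111 136]
 [ 96  93  95  94  79  74 129 200 226 222 180 147 108  71  64  64  72  92]
 [ 72  67  69  71  59  45  98 186 234 210 137  91  75  63  60  61  62  68]
 [ 64  61  64  62  58  51  78 152 208 179 102  65  65  60  60  63  64  62]
 [ 81  78  80  79  79  75  84 129 164 130  76  58  63  64  64  63  63  61]
 [101 101  99 101 100 101 101 124 152 116  80  74  65  60  63  63  63  64]
 [102 104 102 105 105 104 104 107 117 105  99  93  71  65  62  63  65  63]
 [102 103 104 104 104 101 103  98 103 102 105  99  84  73  64  61  62  64]
 [104 102 106 103 105 104 104 103 103 105 102 103 103  93  71  59  65  76]
 [104 104 106 103 104 104 103 102 104 104 104 106 105  98  71  65  81 110]
 [102 102 103 103 101 104 103 104 103 103 104 104 102 100  84  82 
[... 417 characters left out ...]
108  73  64  65  71  93]
 [ 77  70  70  71  60  44 101 190 236 213 138  91  80  63  61  62  65  69]
 [ 69  59  62  63  62  55  78 155 210 181 105  65  66  64  64  67  63  61]
 [ 83  82  81  83  81  78  85 129 171 134  78  61  64  64  64  67  65  63]
 [103 102 103 103 102 100 102 128 156 117  82  76  65  63  64  63  63  66]
 [103 105 107 106 106 107 105 110 119 108 101  98  73  62  64  65  64  66]
 [106 104 105 106 105 104 104 103 102 103 108 103  85  77  66  63  63  64]
 [105 105 107 106 103 107 105 107 106 105 105 106 104  96  71  63  69  79]
 [105 106 108 107 107 107 106 104 107 105 107 107 108  99  75  66  83 100]
 [105 106 106 103 106 104 107 105 107 106 105 108 107 101  85  86 101 107]]
```

Emit:
carry_out(deltas=[0,0,0,0,0.005,0,1,0,0,0,0,0.008,0,1,0,0,0,0,0.008,0,1,0,0,0,0,0.006,0,1,0,0,0,0,0.004,0,1,0,0,0,0,0.002,0,1,0,0,0,0,0,0,1,0,0,0,0,0,0,1])

```text
clock: 11.6
eef_pos: [623.2, -3.3, 94.4]
tool_rot: [-3.138, 0.003, 3.019]
force: [-1.0, -5.0, 8.2]
width: 8.0
gripper_force: 59.2
```

```bash
python3 - <<'E'
from h import *
a=ctrl.get_image("top")[:,:,::-1];cv2.imwrite("pics/top3.png",a);b=ctrl.get_image("side")[:,:,::-1];cv2.imwrite("pics/side3.png",b)
f=lambda a,s:cv2.resize(a,None,fx=s,fy=s,interpolation=cv2.INTER_CUBIC)
o=np.zeros((600,640,3),np.uint8);o[:320]=f(a[145:225,180:340],4);o[320:600,:560]=f(b[145:215,220:360],4)
cv2.imwrite("pics/c3.png",o)
E
sed -i 's/200:228/188:228/;s/200+k/188+k/;s/^print(g/#&/' m.py; python3 m.py pics/top2.png "(204,160.5)"; python3 m.py pics/top3.png "(204,160.5)"
```

```text
edge normal [0.1 1. ] edge pts [691.8 191.7] [604.7 202.1]
(204.3, 160.0) [719.2 221. ] remaining 32.50906732101848
(204, 160.5) [717.4 222. ] remaining 33.277344675281284
edge normal [0.1 1. ] edge pts [691.4 223.1] [604.3 234. ]
(204.3, 160.0) [719.2 221. ] remaining 1.5398890644587473
(204, 160.5) [717.4 222. ] remaining 2.29744857155323
```

View pics/c3.png

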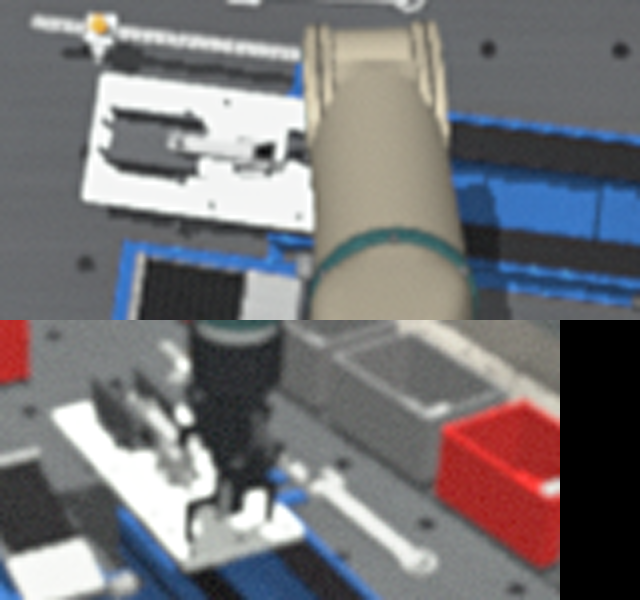

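The front edge is about 2–3 mm short of the tip: the tip is at (98,62) in the crop and the edge line passes (102,72). The plate lies flat. I'll make one small final move.

Emit:
carry_out(deltas=[0,0,0,0,0.002,0,1,0,0,0,0,0.001,0,1,0,0,0,0,0,0,1,0,0,0,0,0,0,1,0,0,0,0,0,0,1,0,0,0,0,0,0,1])

```text
clock: 12.45
eef_pos: [623.5, -0.8, 94.5]
tool_rot: [-3.137, 0.003, 3.019]
force: [-0.2, -6.1, 7.5]
width: 7.8
gripper_force: 59.2
```

```bash
python3 - <<'E'
from h import *
cv2.imwrite("pics/top4.png",ctrl.get_image("top")[:,:,::-1]);s=ctrl.read_state();print(s["eef_pos"],s["force"],s["gripper_force"],s["torque"])
E
python3 m.py pics/top4.png "(204,160.5)"
```

```text
[623.52366681  -0.82024953  94.48643036] [-1.00439608 -6.40678945  8.45474928] 59.24709141254425 [-1.20791549  0.15547242 -0.03777579]
edge normal [0.1 1. ] edge pts [691.4 225.8] [604.2 236.5]
(204.3, 160.0) [719.2 221. ] remaining -1.225433103690479
(204, 160.5) [717.4 222. ] remaining -0.4600251002376332
```

```bash
python3 -c "
from cell import ctrl
print(ctrl.finish_job())"
```

```text
the job is handed in; nothing more can be done
None
```

I handed the job in with the end stop dropped, the plate slid out to within about 1 mm of the pointer by the top camera, and the gripper still holding it down on the rails; no verdict came back. One picture I viewed was 833 pixels wide, over the 800 limit.

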